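# Fetch a carton from a push-to-open store and file it in the stand

### The job

Press the blue lid of the white store box at its round pad until the latch clicks, then catch the lid as it springs and let it rise gently against your hand until it stands open. Lift the carton out and stand it upright on the bare table, let go, then take it again by its other pair of sides and lower it into the empty middle bay of the metal stand, holding it until it rests on the bay floor. Leave the carton upright between the plates and the store's lid open, and do not disturb the timer or the tape roll.

Things in the scene. Friction and masses are not known exactly. Their poses are not given: they have to be found in the camera images.
- store_bay (a point): White store box fixed to the table, 180 (x) by 122 (y) mm, rim at z 104 mm, blue lid hinged at its rear. Point: floor centre of its carton compartment, 18 mm in front of the box centre, 6 mm above the table. Box -x is its front, towards the robot. Compartment 62 mm along x, 110 mm along y, 98 mm deep: fingers have room only at the carton's y sides. Gauze packs lie in a rear compartment.
- lid (a joint): Lid angle, rad: 0 shut and latched, 1.75 standing open, -0.036 pushed right in. Pressing the pad down 5 mm (stop at 6 mm; 4 to 8 N) trips the touch latch for good; a spring then drives the lid open and holds it there. Let loose it flies at over 4 rad/s (over 3 is flung); it presses on a hand on its blue outer face with 2 N and follows the hand. Past 1 rad the spring is weak and it may be let go.
- press_pad (a point): Round dark pad, 26 mm across, on the lid's upper face, mid-width near the front edge: press here. Point on the pad's surface, z 112 mm when shut, 160 mm from the hinge line, moving with the lid; axes are the lid's (equal to the box's when shut). The lid is a plate 178 x 122 x 6 mm, of which 18 mm lie in front of this point.
- lid_hinge (a point): Middle of the lid's hinge line at the box's rear, 107 mm above the table. The line runs along the box's y; as the lid opens its front edge rises and swings back (box +x). Axes turn with the lid.
- carton_centre (a point): Cream and orange carton standing on end, 52 mm (its x) by 36 mm (its y) by 91 mm tall, about 0.1 kg, loose. Point: its centre, 45.5 mm above its foot. It starts in the store's compartment under the lid, its x about along the box's x. It can be gripped across the 36 mm (y) or the 52 mm (x).
- carton: The same carton; this origin is the centre of its foot.
- stand_bay (a point): Floor centre, z 5 mm, of the empty middle bay of a fixed aluminium stand. Upright plates 40 mm long (stand x), tops at z 95 mm, part three bays 53 mm apart along its y; the outer two hold cartons. The bay is 50 mm wide (y), its ends (x) open. The carton goes in from above, its 36 mm along the stand's y and 52 mm along x, either way round; it juts 6 mm past the plates, where fingers fit.
- timer: Small white timer, 38 x 72 x 52 mm, loose bystander; origin under its centre.
- tape: Roll of paper tape lying flat, 58 mm across, 26 mm high, loose bystander; origin under its centre.

How it is judged:
On the way, in this order (a step that is already met when the one before it is completed fails the run):
1. the latch is tripped and the lid stands open (more than 1.3 rad) (value of joint lid above 1.3 rad), for 0.1 s.
2. the carton stands upright on the bare table, clear of store and stand, let go (height (world z) of carton_centre between 0.04 and 0.0475 m and angle between carton_centre's own z axis and vertical below 0.08 rad and horizontal distance between carton_centre and store_bay above 0.08 m and horizontal distance between carton_centre and stand_bay above 0.08 m and contact force between the fingers and carton below 0.05 N and linear speed of carton below 0.03 m/s), for 0.15 s.
3. the carton is down on the floor of the middle bay while still held (x of carton_centre in the frame of stand_bay between -0.016 and 0.016 m and y of carton_centre in the frame of stand_bay between -0.009 and 0.009 m and z of carton_centre in the frame of stand_bay between 0.04 and 0.05 m and angle between carton_centre's own z axis and vertical below 0.1 rad and contact force between the fingers and carton above 0.5 N), for 0.1 s.
At the end, for the whole second after the job is handed in: The carton stands at rest in the middle bay: centre within 16 mm of the bay centre along the plates, within 9 mm across them, on the bay floor (centre 40 to 50 mm above it), upright within 0.1 rad; the lid is open by more than 1.3 rad (x of carton_centre in the frame of stand_bay between -0.016 and 0.016 m and y of carton_centre in the frame of stand_bay between -0.009 and 0.009 m and z of carton_centre in the frame of stand_bay between 0.04 and 0.05 m and angle between carton_centre's own z axis and vertical below 0.1 rad and linear speed of carton below 0.02 m/s and value of joint lid above 1.3 rad); the robot touches nothing.
It fails at once if the lid flies open (faster than 3 rad/s) (velocity of joint lid above 3 rad/s).
It fails at once if the carton is tipped over (angle between carton_centre's own z axis and vertical above 0.7 rad).
It fails at once if the timer is displaced by more than 30 mm (distance of timer from where it was at the start of the episode above 0.03 m).
It fails at once if the tape is displaced by more than 30 mm (distance of tape from where it was at the start of the episode above 0.03 m).
It also fails if it takes over 72 s, if anything falls off the work surface, if the arm or the gripper's body presses on something with over 40 N, if the wrist force passes 120 N, or if a joint passes its speed limit or range.

### The arm

A 6-joint arm with a two-finger parallel gripper is mounted at the origin on the work surface; the furniture and walls round the work are solid. World frame = base frame: x ahead of the robot, y to its left, z up, the work surface at z = 0. Lengths are in m, angles in rad, forces in N, time in s.
With the tool pointing down it reaches from about 0.35 to 0.975 m from the base axis. Payload 4.9 kg.
Tool frame: the origin (TCP) lies at the very end of the fingers, on their centre line; the grasp point (between the pads) lies manip.grip_point_offset behind it (manip.grip_point_offset is the distance from the TCP to the grasp point, in m); z points along the fingers, y is the line along which they close (so a half turn about z gives the same grasp; the last joint's range is limited). The gripper opens to 85 mm and grips with 20 to 120 N. Pads are 22 mm wide; open, the fingers measure 114 mm over their backs; the gripper's body (76 mm by 85 mm) begins 54 mm behind the grasp point. The pads swing forward as they close: fully open they stand 13 mm farther back than shut.
Start: joints at [-1.338, 0.053, 1.613, -0, 1.476, -0.119], TCP at [0.215, -0.587, 0.231] pointing down, gripper open.
Joint ranges: [-3.01, 3.01], [-1.01, 2.22], [0.06, 2.58], [-1.02, 4.17], [0.09, 2.62], [-3.14, 3.14]. Speed limits (rad/s): [2.57, 2.57, 3.14, 3.14, 3.14, 3.14].

### API

Orientations are given as a unit quaternion [w, x, y, z].
In Python, from plant import manip gives the robot as it stands.
- The arm moves only by the shell command python3 -m crank 'ROWS' [OPENING]. ROWS is JSON, a list of rows, each an object of numbers: "x", "y", "z": the shift along the tool's x, y, z in cm; "turn": the turn about the tool's z in rad. In form: [{"x": .., "y": .., "z": .., "turn": ..}, ...]. A call has 1 to 5 rows; each row shifts and turns the commanded pose from where the row before left it, along the tool's axes as they then stand; what a row does not reach is not made up. A row lasts 1/10 s, in which the tool goes at most 50 mm and 8.59 degrees, less where a joint would pass 70% of its speed; a pose out of reach is approached as far as the arm can. A call with a gripper value outside its range is refused whole. OPENING is the opening in per cent of the stroke, from 0 (shut) to 100 (fully open), set as the call begins (- or left out, the last holds). The fingers move at their own pace and stop on an object; the grip force is fixed at half the most. Time passes only in rows, so rows that do not move let the fingers close. It gives the time, the measured TCP pose, the force, the opening and the grip force at its end, in the units of the state.
- manip.state(): the state, without advancing time (a new reading comes with each control period).
- manip.grab_frame(name): name is "scene" or "top" or "wrist"; returns (picture, depth): 400x640x3 uint8, red, green, blue; 400x640 float32, m along the optical axis (not along the pixel's ray), 0 where there is no reading.
- manip.camera_model(name): a dict with "mtx" (3x3 intrinsics, pixels), "world_to_cam" (4x4, takes a point from world to camera coordinates). Camera axes: x right, y down, z forward; pixel columns grow to the right and rows downward; lengths in m; the calibration is good to about 2 mm. A picture is of the moment at which its call begins: read the wrist's pose just before it. camera_model takes no time and is no camera call; for the wrist camera it gives the pose at the moment of the call.
- manip.job_done(): hands the job in; it is judged then, once.
The state is a dict: "time": time; "joint_pos": joint angles; "joint_vel": joint speeds; "joint_efforts": joint torques, N m; "tool_pos": TCP position; "tool_rot": TCP orientation; "contact_force": force on the tool from outside, world axes, zero at the start; "ft_torque": the same for the moment, N m; "gripper_width": opening from 0.0 (shut) to 1.0 (fully open); "grasp_force": force on a finger pad.
Only numpy, scipy, OpenCV 4.12 (cv2) and the standard library are available. Lean on these libraries where they do the work, as an engineer would, in place of code of your own. Each camera call takes 0.05 s, during which the arm holds its last target. There are 200 camera calls.

## Working session

There is one attempt and no reset: what is moved stays moved. The work goes in short steps, Python scripts to look and compute and a shell command to move; the robot and the scene stay as the last step left them, time stands still between calls to the robot, and variables do not carry over. Pictures are saved under pics/ and viewed, at most 10 in all, crops included, and the job is handed in when it is done.

```bash
mkdir -p pics; cat > h.py <<'E'
import numpy as np, cv2
from plant import manip
def grab(n):
    m=manip.camera_model(n); im,d=manip.grab_frame(n); return im,d,np.array(m["mtx"]),np.array(m["world_to_cam"])
def cloud(d,K,T):
    v,u=np.mgrid[:d.shape[0],:d.shape[1]]
    p=np.stack([(u-K[0,2])*d/K[0,0],(v-K[1,2])*d/K[1,1],d],-1)
    R=T[:3,:3]; return (p-T[:3,3])@R
E
python3 - <<'E'
from h import *
print(manip.state()); print(manip.grip_point_offset)
for n in("scene","top"):
    im,d,K,T=grab(n); cv2.imwrite(f"pics/{n}0.png",im[:,:,::-1]); np.savez(f"{n}0.npz",im=im,d=d,K=K,T=T); print(n,K[0],np.linalg.inv(T).round(3))
E
```

```text
{'time': 0.0, 'joint_pos': array([-1.33802722e+00,  5.33723903e-02,  1.61429899e+00,  3.47122646e-05,
        1.47599016e+00, -1.19010062e-01]), 'joint_vel': array([-0.00018181,  0.00075098, -0.00150109,  0.0019202 , -0.00017468,
        0.00093013]), 'joint_efforts': array([-1.57635473e-03, -3.93679476e+01, -3.70178211e+01, -1.28138686e-04,
        7.16124487e-03,  1.01206825e-05]), 'tool_pos': array([ 0.2152146 , -0.5861154 ,  0.23005041]), 'tool_rot': array([-1.03374798e-03,  9.84571029e-01,  1.74982338e-01, -4.15581187e-05]), 'contact_force': array([ 0.55900643, -0.28090617, -0.27678209]), 'ft_torque': array([-0.0313847 , -0.01546168, -0.00628285]), 'grasp_force': 0.0, 'gripper_width': 0.9967780307687122}
0.0187
scene [398.55230424   0.         319.57432444] [[-0.781 -0.481  0.398  0.225]
 [-0.624  0.597 -0.505  0.443]
 [ 0.005 -0.643 -0.766  0.764]
 [ 0.     0.     0.     1.   ]]
top [480.25474255   0.         323.39818191] [[ 0.007 -0.993  0.118  0.463]
 [-1.    -0.01  -0.022  0.012]
 [ 0.023 -0.118 -0.993  1.18 ]
 [ 0.     0.     0.     1.   ]]
```

View pics/top0.png

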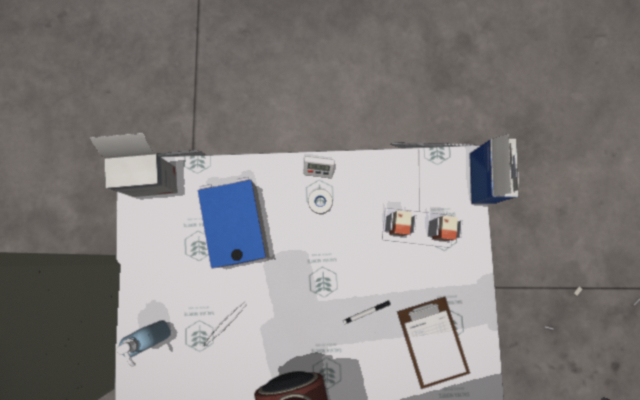

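View pics/scene0.png

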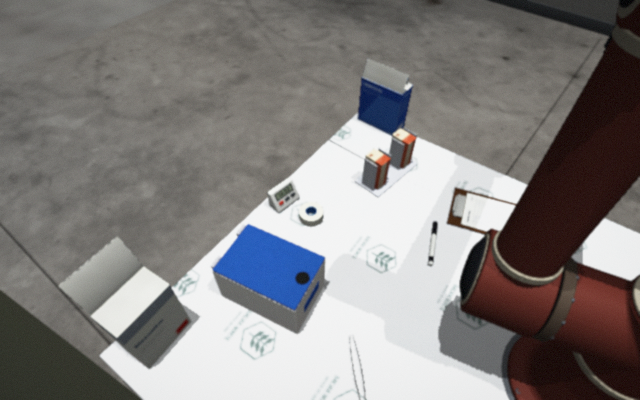

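The top view shows the lid (cols 200–266, rows 180–268) with its pad at (237,255), and the stand's two outer cartons at about (402,223) and (445,228). The timer is at (319,167) and the tape at (320,198). Next I'll measure these.

```bash
python3 - <<'E'
from h import *
for n in("top","scene"):
    z=np.load(n+"0.npz"); im=z['im'];P=cloud(z['d'],z['K'],z['T'])
    hsv=cv2.cvtColor(im,cv2.COLOR_RGB2HSV)
    m=(hsv[...,0]>100)&(hsv[...,0]<130)&(hsv[...,1]>120)&(P[...,2]>.1)&(P[...,2]<.12)&(P[...,1]>0)
    q=P[m]; r=cv2.minAreaRect((q[:,:2]*1000).astype(np.float32)); print(n,"lid",r,q[:,2].mean(), m.sum())
    x0,y0=r[0]
    k=(np.hypot(P[...,0]-x0/1000,P[...,1]-y0/1000)<.1)&(P[...,2]>.105)&(P[...,2]<.12)&(im.max(-1)<70)
    print("pad",P[k].mean(0),np.median(P[k],0),k.sum())
    for lo,hi in((.085,.105),(.03,.09)):
        k=(P[...,2]>lo)&(P[...,2]<hi)&(P[...,0]>.5)&(P[...,0]<.85)&(P[...,1]<-.05)&(P[...,1]>-.38)
        if lo<.05: continue
        nl,lab,st,c=cv2.connectedComponentsWithStats(k.astype(np.uint8))
        for i in range(1,nl):
            if st[i,4]>15:
                q=P[lab==i]; print(st[i],q.mean(0).round(4),q.min(0).round(3),q.max(0).round(3),cv2.minAreaRect((q[:,:2]*1000).astype(np.float32)))
    k=(P[...,2]>.015)&(P[...,2]<.08)&(P[...,0]>.6)&(P[...,0]<.9)&(abs(P[...,1])<.08)
    nl,lab,st,c=cv2.connectedComponentsWithStats(k.astype(np.uint8))
    for i in range(1,nl):
        if st[i,4]>15: q=P[lab==i]; print("by",q.mean(0).round(3),q.min(0).round(3),q.max(0).round(3))
z=np.load("top0.npz"); c=z['im'][190:270,360:480]; cv2.imwrite("pics/stand.png",cv2.resize(c[:,:,::-1],None,fx=6,fy=6,interpolation=cv2.INTER_CUBIC))
E
```

```text
top lid ((542.1142578125, 192.373291015625), (176.17617797851562, 119.78091430664062), 11.705524444580078) 0.11100801219308154 4159
pad [0.47296509 0.17862318 0.11220415] [0.4720554  0.1792453  0.11196072] 81
[394 210  18  25 359] [ 0.549  -0.1932  0.0952] [ 0.522 -0.213  0.086] [ 0.577 -0.175  0.102] ((549.4507446289062, -193.8467254638672), (34.52005386352539, 52.07344436645508), 84.17620086669922)
[390 213   3  17  32] [ 0.5513 -0.1671  0.0929] [ 0.533 -0.17   0.085] [ 0.571 -0.164  0.099] ((551.834716796875, -167.57286071777344), (3.4919590950012207, 37.731895446777344), 84.31671142578125)
[413 215   3  18  36] [ 0.5459 -0.2198  0.0926] [ 0.527 -0.222  0.085] [ 0.565 -0.217  0.101] ((546.0397338867188, -219.96749877929688), (3.619880437850952, 38.06373596191406), 87.83321380615234)
[440 216  18  24 365] [ 0.5381 -0.2982  0.0951] [ 0.512 -0.318  0.085] [ 0.564 -0.28   0.102] ((538.2572631835938, -299.3055725097656), (35.75624084472656, 52.18803405761719), 85.18742370605469)
[436 218   3  17  37] [ 0.5413 -0.2723  0.0925] [ 0.523 -0.275  0.085] [ 0.56  -0.269  0.1  ] ((541.15417480
[... 1045 characters left out ...]
 0.6448 -0.379   0.095 ] [ 0.624 -0.38   0.086] [ 0.663 -0.376  0.105] ((643.691162109375, -378.221435546875), (39.076560974121094, 3.7737362384796143), 0.8297653198242188)
[391 128  26  20 342] [ 0.5374 -0.2953  0.0935] [ 0.511 -0.328  0.085] [ 0.566 -0.269  0.099] ((538.4623413085938, -298.52569580078125), (57.64094543457031, 53.362308502197266), 85.63321685791016)
[364 148  27  21 387] [ 0.5483 -0.1904  0.0933] [ 0.522 -0.223  0.085] [ 0.577 -0.163  0.099] ((549.8156127929688, -193.3803253173828), (57.530250549316406, 53.31612777709961), 84.90261840820312)
by [0.688 0.003 0.037] [ 0.669 -0.038  0.015] [0.71  0.036 0.054]
by [ 0.616 -0.004  0.024] [ 0.6   -0.036  0.015] [0.633 0.024 0.029]
```

View pics/stand.png

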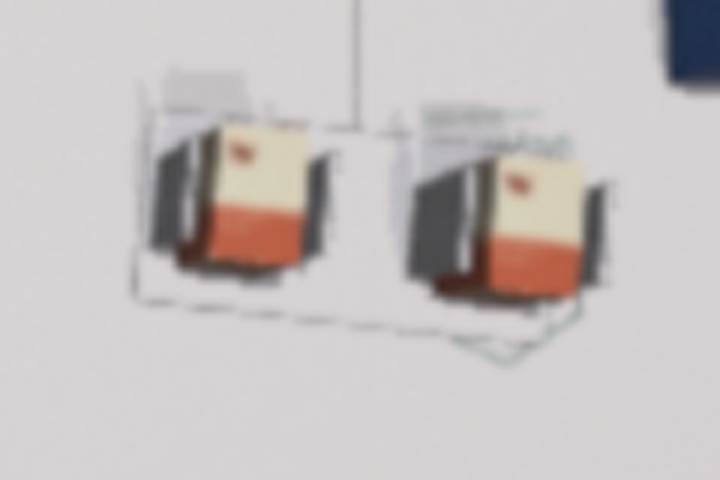

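The stand shot shows the two outer cartons, with the empty middle bay between the inner plates at crop (320,200) and (440,230). That puts the bay centre at about (0.544, −0.246) and the stand yaw at −0.1. The box yaw is 0.204 and the pad is at (0.473, 0.1787). I'll close the fingers, line up with the box and move over the pad.

```bash
python3 -m crank '[{"x":0,"y":0,"z":0,"turn":0.148},{"x":2.4,"y":-4.1,"z":0,"turn":0},{"x":2.4,"y":-4.1,"z":0,"turn":0},{"x":2.4,"y":-4.1,"z":0,"turn":0},{"x":2.4,"y":-4.1,"z":0,"turn":0}]' 0
python3 -m crank '[{"x":2.4,"y":-4.1,"z":0,"turn":0},{"x":2.4,"y":-4.1,"z":0,"turn":0},{"x":2.4,"y":-4.1,"z":0,"turn":0},{"x":2.4,"y":-4.1,"z":0,"turn":0},{"x":2.4,"y":-4.1,"z":0,"turn":0}]'
python3 -m crank '[{"x":2.4,"y":-4.1,"z":0,"turn":0},{"x":2.4,"y":-4.1,"z":0,"turn":0},{"x":2.4,"y":-4.1,"z":0,"turn":0},{"x":2.4,"y":-4.1,"z":0,"turn":0},{"x":2.4,"y":-4.1,"z":0,"turn":0}]'
python3 -m crank '[{"x":2.4,"y":-4.1,"z":0,"turn":0},{"x":2.4,"y":-4.1,"z":0,"turn":0},{"x":0,"y":0,"z":0,"turn":0}]'
cat >> h.py <<'E'
def to(x,y,z,th=None):
    "tool-frame shift (cm) and turn (rad) to a world target, tool down"
    s=manip.state(); q=s["tool_rot"]; t=2*np.arctan2(q[2],q[1]); p=s["tool_pos"]
    dx,dy=x-p[0],y-p[1]; c,n=np.cos(t),np.sin(t)
    print("th",round(t,4),"pos",p.round(4),"shift cm",(100*np.array([c*dx+n*dy,n*dx-c*dy,p[2]-z])).round(2),"turn",None if th is None else round((t-th+np.pi)%(2*np.pi)-np.pi,4),"F",s["contact_force"].round(1),"w",round(s["gripper_width"],3),"j6",s["joint_pos"][5].round(2),"t",round(s["time"],2))
E
python3 -c "
from h import *
to(.473,.1787,.125,.204)"
```

```text
time: 0.6
tool_pos: [0.2763, -0.4047, 0.2305]
tool_rot: [-0.001, 0.995, 0.101, -0.0]
contact_force: [0.8, 0.1, 0.2]
gripper_width: 0.144
grasp_force: 0.0
time: 1.1
tool_pos: [0.3521, -0.1797, 0.2309]
tool_rot: [-0.0, 0.995, 0.101, 0.0]
contact_force: [0.4, 0.4, 0.2]
gripper_width: 0.002
grasp_force: 0.0
time: 1.6
tool_pos: [0.4282, 0.0455, 0.2311]
tool_rot: [0.0, 0.995, 0.102, 0.0]
contact_force: [0.8, -1.0, 0.3]
gripper_width: 0.0
grasp_force: 0.0
time: 1.9
tool_pos: [0.4587, 0.1378, 0.2306]
tool_rot: [-0.001, 0.994, 0.105, -0.001]
contact_force: [0.1, -0.5, 0.6]
gripper_width: -0.003
grasp_force: 0.0
th 0.2107 pos [0.4587 0.1378 0.2306] shift cm [ 2.25 -3.7  10.56] turn 0.0067 F [ 0.1 -0.5  0.6] w -0.003 j6 1.5 t 1.9
```

```bash
python3 -m crank '[{"x":2.3,"y":-3.7,"z":0,"turn":0},{"x":0,"y":0,"z":4,"turn":0},{"x":0,"y":0,"z":4,"turn":0},{"x":0,"y":0,"z":2.4,"turn":0},{"x":0,"y":0,"z":0,"turn":0}]'; python3 -c "
from h import *
to(.473,.1787,.112,.204)"
```

```text
time: 2.4
tool_pos: [0.4701, 0.1732, 0.1223]
tool_rot: [0.001, 0.995, 0.102, -0.005]
contact_force: [-0.4, 0.1, -0.6]
gripper_width: -0.001
grasp_force: 0.0
th 0.2034 pos [0.4701 0.1732 0.1223] shift cm [ 0.4  -0.48  1.03] turn -0.0006 F [-0.4  0.1 -0.6] w -0.001 j6 1.57 t 2.4
```

```bash
python3 -m crank '[{"x":0.3,"y":-0.5,"z":0,"turn":0},{"x":0,"y":0,"z":0.5,"turn":0},{"x":0,"y":0,"z":0.4,"turn":0},{"x":0,"y":0,"z":0,"turn":0},{"x":0,"y":0,"z":0,"turn":0}]'; python3 -c "
from h import *
to(.473,.1787,.112,.204)"
```

```text
time: 2.9
tool_pos: [0.4759, 0.1798, 0.1189]
tool_rot: [-0.0, 0.995, 0.102, 0.0]
contact_force: [-0.6, -0.5, -0.1]
gripper_width: -0.004
grasp_force: 0.0
th 0.2037 pos [0.4759 0.1798 0.1189] shift cm [-0.31  0.05  0.69] turn -0.0003 F [-0.6 -0.5 -0.1] w -0.004 j6 1.58 t 2.9
```

```bash
python3 -m crank '[{"x":0,"y":0,"z":0,"turn":0},{"x":0,"y":0,"z":0,"turn":0},{"x":0,"y":0,"z":0,"turn":0}]'|sed -n '1,2p;4p'; python3 -m crank '[{"x":-0.3,"y":0,"z":0.4,"turn":0},{"x":0,"y":0,"z":0,"turn":0},{"x":0,"y":0,"z":0,"turn":0}]' | sed -n '1,2p;4p'; 
```

```text
time: 3.2
tool_pos: [0.4757, 0.1798, 0.1185]
contact_force: [0.1, -0.3, -0.5]
time: 3.5
tool_pos: [0.4723, 0.1792, 0.1139]
contact_force: [0.7, 0.4, -0.4]
```

```bash
python3 -m crank '[{"x":0,"y":0,"z":0.4,"turn":0},{"x":0,"y":0,"z":0.2,"turn":0},{"x":0,"y":0,"z":0.1,"turn":0},{"x":0,"y":0,"z":0,"turn":0},{"x":0,"y":0,"z":0,"turn":0}]'|sed -n '1,2p;4p'
```

```text
time: 4.0
tool_pos: [0.4731, 0.1793, 0.1083]
contact_force: [-1.7, 0.0, 5.4]
```

```bash
python3 -m crank '[{"x":0,"y":0,"z":0.2,"turn":0},{"x":0,"y":0,"z":0,"turn":0},{"x":0,"y":0,"z":0,"turn":0},{"x":0,"y":0,"z":0,"turn":0}]'|sed -n '1,2p;4p'
```

```text
time: 4.4
tool_pos: [0.4731, 0.1793, 0.1064]
contact_force: [-2.1, -1.0, 5.1]
```

```bash
python3 -m crank '[{"x":0,"y":0,"z":0.08,"turn":0},{"x":0,"y":0,"z":0,"turn":0}]'|sed -n '1,2p;4p'; python3 -m crank '[{"x":0,"y":0,"z":-0.5,"turn":0},{"x":0,"y":0,"z":-0.5,"turn":0},{"x":0,"y":0,"z":-0.5,"turn":0},{"x":0,"y":0,"z":0,"turn":0},{"x":0,"y":0,"z":0,"turn":0}]'|sed -n '1,2p;4p'
```

```text
time: 4.6
tool_pos: [0.4731, 0.1793, 0.1057]
contact_force: [-2.0, -0.4, 6.0]
time: 5.1
tool_pos: [0.473, 0.1793, 0.1198]
contact_force: [1.4, 0.3, 1.8]
```

```bash
python3 - <<'E'
import numpy as np
h=.005;w=.011;px=None
for f in np.arange(.06,1.32,.07):
    rc=.171-.026*min(1,f/1.0)
    x=-rc*np.cos(f)+h*np.sin(f)+w; z=.107+rc*np.sin(f)+h*np.cos(f)
    if px is not None: print(round(f,2),"x",round(x*100,2),"z",round(z,3),"dx %.2f dz %.2f"%((x-px)*100,(z-pz)*100))
    else: print(f,x,z)
    px,pz=x,z
E
```

```text
0.06 -0.15783527945422376 0.12215130395755311
0.13 x -15.46 z 0.134 dx 0.33 dz 1.15
0.2 x -15.05 z 0.145 dx 0.41 dz 1.12
0.27 x -14.57 z 0.156 dx 0.48 dz 1.07
0.34 x -14.02 z 0.166 dx 0.55 dz 1.02
0.41 x -13.41 z 0.175 dx 0.62 dz 0.97
0.48 x -12.73 z 0.185 dx 0.68 dz 0.91
0.55 x -12.0 z 0.193 dx 0.73 dz 0.85
0.62 x -11.21 z 0.201 dx 0.78 dz 0.79
0.69 x -10.39 z 0.208 dx 0.83 dz 0.72
0.76 x -9.52 z 0.215 dx 0.87 dz 0.65
0.83 x -8.62 z 0.221 dx 0.90 dz 0.58
0.9 x -7.68 z 0.226 dx 0.93 dz 0.51
0.97 x -6.73 z 0.23 dx 0.95 dz 0.44
1.04 x -5.81 z 0.235 dx 0.92 dz 0.45
1.11 x -4.9 z 0.239 dx 0.91 dz 0.45
1.18 x -3.96 z 0.243 dx 0.94 dz 0.39
1.25 x -3.0 z 0.246 dx 0.96 dz 0.32
```

The latch has tripped, and the lid is following the hand at 1.8 N. I'll guide it up along the arc.

```bash
python3 -m crank '[{"x":0.4,"y":0,"z":-1.4,"turn":0},{"x":0.4,"y":0,"z":-1.1,"turn":0},{"x":0.5,"y":0,"z":-1.1,"turn":0},{"x":0.55,"y":0,"z":-1.0,"turn":0},{"x":0.6,"y":0,"z":-1.0,"turn":0}]'|sed -n '1,2p;4p'
python3 -m crank '[{"x":0.7,"y":0,"z":-0.9,"turn":0},{"x":0.7,"y":0,"z":-0.85,"turn":0},{"x":0.8,"y":0,"z":-0.8,"turn":0}]'|sed -n '1,2p;4p'; python3 -c "
from h import *
to(.629,.2112,.107)"
```

```text
time: 5.6
tool_pos: [0.4974, 0.1843, 0.1768]
contact_force: [-0.1, -0.5, 1.6]
time: 5.9
tool_pos: [0.5189, 0.1888, 0.2017]
contact_force: [-0.3, 0.2, 1.9]
th 0.2038 pos [0.5189 0.1888 0.2017] shift cm [11.24  0.03  9.47] turn None F [-0.3  0.2  1.9] w -0.001 j6 1.58 t 5.9
```

Right on the arc at about 0.62 rad, with the lid still in contact.

```bash
python3 -m crank '[{"x":0.8,"y":0,"z":-0.7,"turn":0},{"x":0.9,"y":0,"z":-0.65,"turn":0},{"x":0.9,"y":0,"z":-0.6,"turn":0},{"x":0.9,"y":0,"z":-0.5,"turn":0},{"x":0.95,"y":0,"z":-0.45,"turn":0}]'|sed -n '1,2p;4p'
python3 -m crank '[{"x":0.9,"y":0,"z":-0.45,"turn":0},{"x":0.9,"y":0,"z":-0.45,"turn":0},{"x":0.9,"y":0,"z":-0.4,"turn":0},{"x":1,"y":0,"z":-0.3,"turn":0},{"x":1,"y":0,"z":-0.3,"turn":0}]'|sed -n '1,2p;4p'
python3 -m crank '[{"x":1,"y":0,"z":-0.3,"turn":0},{"x":1,"y":0,"z":-0.3,"turn":0},{"x":1,"y":0,"z":0,"turn":0},{"x":1,"y":0,"z":0,"turn":0},{"x":1,"y":0,"z":0,"turn":0}]'|sed -n '1,2p;4p'; python3 -c "
from h import *
to(.629,.2112,.107)"
```

```text
time: 6.4
tool_pos: [0.5625, 0.1978, 0.2302]
contact_force: [0.2, 0.1, 0.5]
time: 6.9
tool_pos: [0.6086, 0.2073, 0.2491]
contact_force: [0.8, 0.6, -0.0]
time: 7.4
tool_pos: [0.6575, 0.2174, 0.2547]
contact_force: [-0.7, 0.2, -0.7]
th 0.2038 pos [0.6575 0.2174 0.2547] shift cm [-2.91  0.03 14.77] turn None F [-0.7  0.2 -0.7] w 0.001 j6 1.58 t 7.4
```

```bash
python3 -m crank '[{"x":0.5,"y":0,"z":-3,"turn":0},{"x":0,"y":0,"z":-4,"turn":0},{"x":0,"y":0,"z":-4,"turn":0},{"x":-4,"y":0,"z":-1,"turn":0},{"x":-4,"y":0,"z":0,"turn":0}]' 62|sed -n '1,2p;4p'
python3 -m crank '[{"x":-4,"y":0,"z":0,"turn":0},{"x":-4,"y":0,"z":0,"turn":0},{"x":-3,"y":0,"z":0,"turn":0},{"x":0,"y":0,"z":0,"turn":0},{"x":0,"y":0,"z":0,"turn":0}]' |sed -n '1,2p;4p'
python3 - <<'E'
from h import *
to(.5246,.1893,.3)
a=[]
for n in("wrist","scene"):
    im,d,K,T=grab(n); np.savez(n+"1.npz",im=im,d=d,K=K,T=T); a.append(im)
cv2.imwrite("pics/p1.png",cv2.resize(np.vstack(a)[:,:,::-1],(480,600)))
z=np.load("wrist1.npz")
P=cloud(z['d'],z['K'],z['T']); k=(P[...,2]>.09)&(P[...,2]<.101)&(abs(P[...,0]-.5246)<.045)&(abs(P[...,1]-.189)<.045)
q=P[k]; print(k.sum(), q.mean(0) if k.any() else 0, cv2.minAreaRect((q[:,:2]*1000).astype(np.float32)))
E
```

```text
time: 7.9
tool_pos: [0.5842, 0.2022, 0.378]
contact_force: [-0.0, 0.5, 0.1]
time: 8.4
tool_pos: [0.4758, 0.1799, 0.3754]
contact_force: [-0.7, 0.7, 0.5]
th 0.2038 pos [0.4758 0.1799 0.3754] shift cm [4.97 0.07 7.54] turn None F [-0.7  0.7  0.5] w 0.618 j6 1.58 t 8.4
940 [0.52453745 0.19643307 0.09653832] ((517.276611328125, 190.2848358154297), (89.12090301513672, 72.23937225341797), 84.80540466308594)
```

View pics/p1.png

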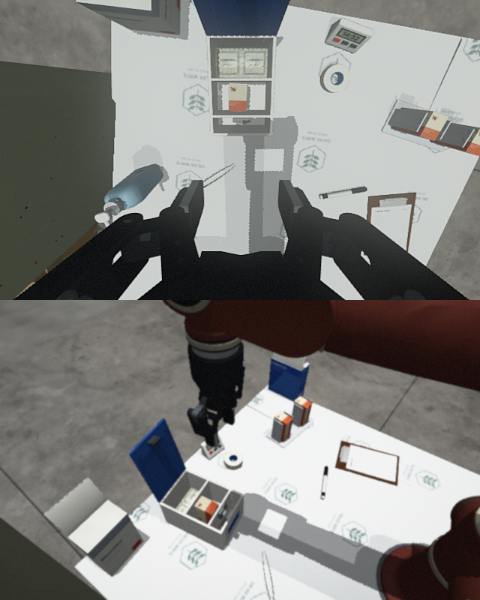

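The lid stands open. In the wrist view the carton is at (238,97), slightly left of the compartment's middle. I'll get its exact pose.

```bash
python3 - <<'E'
from h import *
for n in("wrist","scene"):
    z=np.load(n+"1.npz"); im=z['im'].astype(int); P=cloud(z['d'],z['K'],z['T'])
    k=(P[...,2]>.085)&(P[...,2]<.1025)&(abs(P[...,0]-.5246)<.05)&(abs(P[...,1]-.189)<.05)&(im[...,0]-im[...,2]>25)
    nl,lab,st,c=cv2.connectedComponentsWithStats(k.astype(np.uint8)); i=1+st[1:,4].argmax(); q=P[lab==i]
    print(n,st[i],q.mean(0),cv2.minAreaRect((q[:,:2]*1000).astype(np.float32)))
E
```

```text
wrist [305 133  24  16 356] [0.51093773 0.19425494 0.09645068] ((510.98516845703125, 194.79840087890625), (21.43931007385254, 33.3571891784668), 11.521842002868652)
scene [260 262  32  27 484] [0.52344724 0.19772433 0.09600008] ((525.448486328125, 196.81053161621094), (52.68696594238281, 35.19074630737305), 10.184966087341309)
```

```bash
python3 -c "
from h import *
to(.525,.1975,.15,.195)"; python3 -m crank '[{"x":2.6,"y":-0.4,"z":2,"turn":0},{"x":2.6,"y":-0.3,"z":4,"turn":0},{"x":0,"y":0,"z":5,"turn":0},{"x":0,"y":0,"z":5,"turn":0},{"x":0,"y":0,"z":5,"turn":0}]' 58|sed -n '1,2p;4,5p'; python3 -m crank '[{"x":0,"y":0,"z":0,"turn":0},{"x":0,"y":0,"z":0,"turn":0},{"x":0,"y":0,"z":0,"turn":0}]' 58|sed -n '1,2p;4,5p';  python3 -c "
from h import *
to(.525,.1975,.05,.195)"
```

```text
th 0.2037 pos [0.4765 0.1799 0.3749] shift cm [ 5.11 -0.74 22.49] turn 0.0087 F [ 0.4  0.6 -0.4] w 0.619 j6 1.58 t 8.5
time: 9.0
tool_pos: [0.526, 0.1973, 0.1624]
contact_force: [0.8, -0.5, 0.5]
gripper_width: 0.58
time: 9.3
tool_pos: [0.5277, 0.1977, 0.1688]
contact_force: [-0.1, -0.3, 0.4]
gripper_width: 0.583
th 0.2037 pos [0.5277 0.1977 0.1688] shift cm [-0.27 -0.03 11.88] turn 0.0087 F [-0.1 -0.3  0.4] w 0.583 j6 1.59 t 9.3
```

```bash
python3 -m crank '[{"x":-0.2,"y":0,"z":3,"turn":0},{"x":0,"y":0,"z":3,"turn":0},{"x":0,"y":0,"z":2,"turn":0},{"x":0,"y":0,"z":2,"turn":0},{"x":0,"y":0,"z":2,"turn":0}]'|sed -n '1,2p;4,5p'; python3 -m crank '[{"x":0,"y":0,"z":0,"turn":0},{"x":0,"y":0,"z":0,"turn":0},{"x":0,"y":0,"z":0,"turn":0}]'|sed -n '1,2p;4,5p'
```

```text
time: 9.8
tool_pos: [0.5273, 0.1983, 0.0563]
contact_force: [-60.2, -31.2, 131.0]
gripper_width: 0.582
time: 10.1
tool_pos: [0.5297, 0.1977, 0.0572]
contact_force: [-15.6, -10.0, 35.7]
gripper_width: 0.583
```

```bash
python3 -m crank '[{"x":0,"y":0,"z":-0.6,"turn":0},{"x":0,"y":0,"z":0,"turn":0},{"x":0,"y":0,"z":0,"turn":0}]'|sed -n '1,2p;4,5p'; python3 - <<'E'
from h import *
print(manip.state()['ft_torque'])
a=[]
for n in("wrist","scene"):
    im,d,K,T=grab(n); np.savez(n+"2.npz",im=im,d=d,K=K,T=T); a.append(im)
s=cv2.resize(a[1][180:340,120:360],(600,400))
cv2.imwrite("pics/p2.png",np.vstack([cv2.resize(a[0],(600,375)),s])[:600,:,::-1] if 0 else np.vstack([cv2.resize(a[0],(400,250)),cv2.resize(s,(400,267))])[:,:,::-1])
E
```

```text
time: 10.4
tool_pos: [0.5288, 0.1981, 0.058]
contact_force: [-0.6, -2.9, 14.9]
gripper_width: 0.579
[0.41747417 0.26079136 0.06668166]
```

View pics/p2.png

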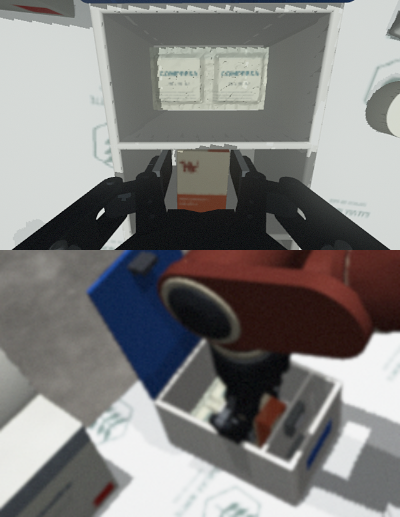

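The carton is between the fingers (wrist view, about (203,180)). The gripper linkage seems to be touching the store's side rim, which caused a hard contact of about 130 N. I'll back off a few mm and grip higher.

```bash
python3 -m crank '[{"x":-0.2,"y":0,"z":-0.3,"turn":0},{"x":0,"y":0,"z":0,"turn":0},{"x":0,"y":0,"z":0,"turn":0}]'|sed -n '1,2p;4,5p'; python3 -m crank '[{"x":0,"y":0,"z":0,"turn":0},{"x":0,"y":0,"z":0,"turn":0},{"x":0,"y":0,"z":0,"turn":0},{"x":0,"y":0,"z":0,"turn":0},{"x":0,"y":0,"z":0,"turn":0}]' 0
```

```text
time: 10.8
tool_pos: [0.5247, 0.1972, 0.0581]
contact_force: [0.1, -0.5, 10.4]
gripper_width: 0.583
time: 11.3
tool_pos: [0.5238, 0.1971, 0.057]
tool_rot: [-0.0, 0.995, 0.102, 0.003]
contact_force: [0.6, -0.8, 8.4]
gripper_width: 0.414
grasp_force: 60.2
```

```bash
python3 -m crank '[{"x":0,"y":0,"z":-1,"turn":0},{"x":0,"y":0,"z":-1,"turn":0},{"x":0,"y":0,"z":0,"turn":0},{"x":0,"y":0,"z":0,"turn":0}]'|sed -n '1,2p;4,6p'; python3 -m crank '[{"x":0,"y":0,"z":-3,"turn":0},{"x":0,"y":0,"z":-3,"turn":0},{"x":0,"y":0,"z":-4,"turn":0},{"x":0,"y":0,"z":-3,"turn":0},{"x":0,"y":0,"z":0,"turn":0}]'|sed -n '1,2p;4,6p';  python3 -c "
from h import *
to(.45,.0,.19,-.0)"
```

```text
time: 11.7
tool_pos: [0.5212, 0.1964, 0.0742]
contact_force: [-0.6, 0.6, -0.3]
gripper_width: 0.412
grasp_force: 59.6
time: 12.2
tool_pos: [0.5238, 0.197, 0.2095]
contact_force: [-0.8, 0.2, -0.4]
gripper_width: 0.415
grasp_force: 60.8
th 0.2038 pos [0.5238 0.197  0.2095] shift cm [-11.22  17.8    1.95] turn 0.2038 F [-0.8  0.2 -0.4] w 0.415 j6 1.59 t 12.2
```

```bash
python3 -m crank '[{"x":-2.2,"y":3.6,"z":0,"turn":0},{"x":-2.2,"y":3.6,"z":0,"turn":0},{"x":-2.2,"y":3.6,"z":0,"turn":0},{"x":-2.2,"y":3.6,"z":0,"turn":0},{"x":-2.2,"y":3.6,"z":0,"turn":0}]'|sed -n '1,2p;4,6p'; python3 -m crank '[{"x":0,"y":0,"z":4,"turn":0},{"x":0,"y":0,"z":4,"turn":0},{"x":0,"y":0,"z":3,"turn":0},{"x":0,"y":0,"z":2,"turn":0},{"x":0,"y":0,"z":0,"turn":0}]'|sed -n '1,2p;4,6p'
python3 -m crank '[{"x":0,"y":0,"z":0,"turn":0},{"x":0,"y":0,"z":0,"turn":0},{"x":0,"y":0,"z":0,"turn":0}]'|sed -n '1,2p;4,6p'
python3 - <<'E'
from h import *
to(.45,0,.052)
im,d,K,T=grab("scene"); P=cloud(d,K,T); im=im.astype(int)
k=(abs(P[...,0]-.45)<.06)&(abs(P[...,1])<.06)&(im[...,0]-im[...,2]>35)&(P[...,2]>.003)&(P[...,2]<.13)
print(P[k].min(0),P[k].max(0),k.sum(),np.percentile(P[k][:,2],[1,5,95]))
cv2.imwrite("pics/p3.png",cv2.resize(im[120:380,240:560].astype(np.uint8)[:,:,::-1],(640,520)))
E
```

```text
time: 12.7
tool_pos: [0.4482, -0.0032, 0.2018]
contact_force: [-0.3, -0.5, -0.7]
gripper_width: 0.415
grasp_force: 60.8
time: 13.2
tool_pos: [0.4455, -0.0015, 0.0686]
contact_force: [-0.5, -0.4, -1.0]
gripper_width: 0.416
grasp_force: 60.9
time: 13.5
tool_pos: [0.4511, -0.0023, 0.0756]
contact_force: [0.0, -0.6, -1.1]
gripper_width: 0.418
grasp_force: 60.9
th 0.2039 pos [ 0.4511 -0.0023  0.0756] shift cm [-0.06 -0.24  2.36] turn None F [ 0.  -0.6 -1.1] w 0.418 j6 1.2 t 13.5
[ 0.42497981 -0.02029961  0.02979168] [0.44365263 0.01410567 0.11697253] 224 [0.03185688 0.0368137  0.11563962]
```

View pics/p3.png

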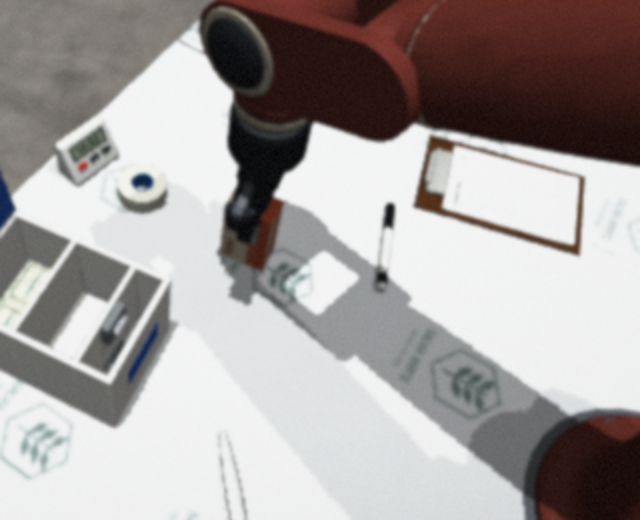

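The carton hangs upright in the grip (crop (250,235)) with its foot about 25 mm above clear table. I'll lower it.

```bash
python3 -m crank '[{"x":0,"y":0,"z":1,"turn":0},{"x":0,"y":0,"z":0.8,"turn":0},{"x":0,"y":0,"z":0.3,"turn":0},{"x":0,"y":0,"z":0,"turn":0},{"x":0,"y":0,"z":0,"turn":0}]'|sed -n '1,2p;4,6p'; python3 -m crank '[{"x":0,"y":0,"z":0.2,"turn":0},{"x":0,"y":0,"z":0,"turn":0},{"x":0,"y":0,"z":0,"turn":0}]'|sed -n '1,2p;4,6p'
```

```text
time: 14.05
tool_pos: [0.4498, -0.0021, 0.0528]
contact_force: [0.5, 0.6, -0.4]
gripper_width: 0.416
grasp_force: 60.9
time: 14.35
tool_pos: [0.45, -0.0021, 0.0511]
contact_force: [0.4, -0.2, -1.8]
gripper_width: 0.413
grasp_force: 61.0
```

```bash
python3 -m crank '[{"x":0,"y":0,"z":0.1,"turn":0},{"x":0,"y":0,"z":0,"turn":0},{"x":0,"y":0,"z":0,"turn":0}]'|sed -n '1,2p;4p'; python3 -m crank '[{"x":0,"y":0,"z":0.1,"turn":0},{"x":0,"y":0,"z":0,"turn":0},{"x":0,"y":0,"z":0,"turn":0}]'|sed -n '1,2p;4p'
```

```text
time: 14.65
tool_pos: [0.4502, -0.0022, 0.051]
contact_force: [-2.9, 0.5, 4.9]
time: 14.95
tool_pos: [0.4505, -0.0022, 0.051]
contact_force: [-5.7, 0.7, 11.2]
```

It's down, so I'll relieve the pressure and let go.

```bash
python3 -m crank '[{"x":0,"y":0,"z":-0.15,"turn":0},{"x":0,"y":0,"z":0,"turn":0},{"x":0,"y":0,"z":0,"turn":0}]'|sed -n '1,2p;4p'; python3 -m crank '[{"x":0,"y":0,"z":0,"turn":0},{"x":0,"y":0,"z":0,"turn":0},{"x":0,"y":0,"z":0,"turn":0},{"x":0,"y":0,"z":0,"turn":0},{"x":0,"y":0,"z":0,"turn":0}]' 70|sed -n '1,2p;4,6p';python3 -m crank '[{"x":0,"y":0,"z":-2,"turn":0},{"x":0,"y":0,"z":-3,"turn":0},{"x":0,"y":0,"z":-4,"turn":0},{"x":0,"y":0,"z":-3,"turn":0},{"x":0,"y":0,"z":0,"turn":-0.14}]' |sed -n '1,2p;4,6p'
python3 - <<'E'
from h import *
to(.45,0,.052)
im,d,K,T=grab("scene"); P=cloud(d,K,T); im=im.astype(int)
k=(abs(P[...,0]-.45)<.06)&(abs(P[...,1])<.06)&(P[...,2]>.082)&(P[...,2]<.1)
q=P[k]; print(k.sum(),q.mean(0),cv2.minAreaRect((q[:,:2]*1000).astype(np.float32)))
im,d,K,T=grab("top"); P=cloud(d,K,T); im=im.astype(int)
k=(abs(P[...,0]-.45)<.06)&(abs(P[...,1])<.06)&(P[...,2]>.082)&(P[...,2]<.1)
q=P[k]; print(k.sum(),q.mean(0) if k.any() else 0)
E
```

```text
time: 15.25
tool_pos: [0.4505, -0.0022, 0.0511]
contact_force: [-0.2, 0.5, 3.1]
time: 15.75
tool_pos: [0.4498, -0.0021, 0.0503]
contact_force: [-0.5, -1.3, 0.1]
gripper_width: 0.701
grasp_force: 0.0
time: 16.25
tool_pos: [0.4531, -0.0027, 0.1764]
contact_force: [0.5, 0.1, 0.7]
gripper_width: 0.695
grasp_force: 0.0
th 0.3473 pos [ 0.4531 -0.0027  0.1764] shift cm [-0.2  -0.35 12.44] turn None F [0.5 0.1 0.7] w 0.695 j6 1.05 t 16.25
387 [0.45142617 0.00055557 0.08988871] ((452.406005859375, -1.6054267883300781), (52.598182678222656, 36.600990295410156), 10.009875297546387)
0 0
```

Standing upright at (0.452,−0.002). I'll turn a quarter turn and regrip across the 52 mm.

```bash
python3 -m crank '[{"x":0,"y":0,"z":0,"turn":-0.143},{"x":0,"y":0,"z":0,"turn":-0.143},{"x":0,"y":0,"z":0,"turn":-0.143},{"x":0,"y":0,"z":0,"turn":-0.143},{"x":0,"y":0,"z":0,"turn":-0.143}]' 90 >/dev/null; python3 -m crank '[{"x":0,"y":0,"z":0,"turn":-0.143},{"x":0,"y":0,"z":0,"turn":-0.143},{"x":0,"y":0,"z":0,"turn":-0.143},{"x":0,"y":0,"z":0,"turn":-0.143},{"x":0,"y":0,"z":0,"turn":-0.143}]' >/dev/null;  python3 -m crank '[{"x":0,"y":0,"z":0,"turn":0},{"x":0,"y":0,"z":0,"turn":0},{"x":0,"y":0,"z":0,"turn":0}]'>/dev/null; python3 -c "
from h import *
to(.452,-.002,.04,1.775)"
```

```text
th 1.7709 pos [ 0.4496 -0.0021  0.17  ] shift cm [-0.04  0.24 13.  ] turn -0.0041 F [-0.6 -0.2  0.1] w 0.902 j6 -0.37 t 17.65
```

```bash
python3 -m crank '[{"x":0,"y":0.2,"z":4,"turn":0},{"x":0,"y":0,"z":3.5,"turn":0},{"x":0,"y":0,"z":2.5,"turn":0},{"x":0,"y":0,"z":2,"turn":0},{"x":0,"y":0,"z":0.5,"turn":0}]' |sed -n '1,2p;4,5p'; python3 -m crank '[{"x":0,"y":0,"z":0,"turn":0},{"x":0,"y":0,"z":0,"turn":0},{"x":0,"y":0,"z":0,"turn":0}]' |sed -n '1,2p;4,5p';python3 -m crank '[{"x":0,"y":0,"z":0,"turn":0},{"x":0,"y":0,"z":0,"turn":0},{"x":0,"y":0,"z":0,"turn":0},{"x":0,"y":0,"z":0,"turn":0},{"x":0,"y":0,"z":0,"turn":0}]' 0 |sed -n '1,2p;4,6p';  python3 -m crank '[{"x":0,"y":0,"z":-2,"turn":0},{"x":0,"y":0,"z":-3,"turn":0},{"x":0,"y":0,"z":-4,"turn":0},{"x":0,"y":0,"z":-4,"turn":0},{"x":0,"y":0,"z":-2,"turn":0}]'|sed -n '1,2p;4,6p'; python3 -c "
from h import *
to(.5438,-.246,.19,1.475)"
```

```text
time: 18.15
tool_pos: [0.4496, -0.0014, 0.0427]
contact_force: [-0.2, 0.0, -0.1]
gripper_width: 0.897
time: 18.45
tool_pos: [0.4531, -0.002, 0.0471]
contact_force: [-0.1, -0.6, 0.4]
gripper_width: 0.903
time: 18.95
tool_pos: [0.4527, -0.0019, 0.0466]
contact_force: [0.2, -0.4, 5.7]
gripper_width: 0.6
grasp_force: 63.0
time: 19.45
tool_pos: [0.453, -0.0019, 0.199]
contact_force: [1.3, 0.5, -0.3]
gripper_width: 0.604
grasp_force: 62.7
th 1.7738 pos [ 0.453  -0.0019  0.199 ] shift cm [-25.74   3.97   0.9 ] turn 0.2988 F [ 1.3  0.5 -0.3] w 0.604 j6 -0.37 t 19.45
```

```bash
python3 -m crank '[{"x":0,"y":0,"z":0,"turn":0.149},{"x":0,"y":0,"z":0,"turn":0.149},{"x":-3.9,"y":1.9,"z":0,"turn":0},{"x":-3.9,"y":1.9,"z":0,"turn":0},{"x":-3.9,"y":1.9,"z":0,"turn":0}]'|sed -n '1,2p;4,6p'; python3 -m crank '[{"x":-3.9,"y":1.9,"z":0,"turn":0},{"x":-3.9,"y":1.9,"z":0,"turn":0},{"x":-3.9,"y":1.9,"z":0,"turn":0},{"x":0,"y":0,"z":0,"turn":0},{"x":0,"y":0,"z":0,"turn":0}]'|sed -n '1,2p;4,6p'; python3 -m crank '[{"x":0,"y":0,"z":0,"turn":0},{"x":0,"y":0,"z":0,"turn":0},{"x":0,"y":0,"z":0,"turn":0}]'>/dev/null; python3 -c "
from h import *
to(.5438,-.246,.157,1.475)
z=np.load('top0.npz')
"
```

```text
time: 19.95
tool_pos: [0.4974, -0.1246, 0.1947]
contact_force: [0.9, 0.7, -0.2]
gripper_width: 0.601
grasp_force: 62.8
time: 20.45
tool_pos: [0.5426, -0.2458, 0.1941]
contact_force: [-0.2, 0.2, -1.3]
gripper_width: 0.6
grasp_force: 63.0
th 1.4771 pos [ 0.543  -0.2444  0.1957] shift cm [-0.15  0.09  3.87] turn 0.0021 F [ 0.   0.6 -1.4] w 0.601 j6 -0.45 t 20.75
```

```bash
python3 -m crank '[{"x":-0.15,"y":0.1,"z":2,"turn":0},{"x":0,"y":0,"z":1.9,"turn":0},{"x":0,"y":0,"z":0,"turn":0},{"x":0,"y":0,"z":0,"turn":0},{"x":0,"y":0,"z":0,"turn":0}]'|sed -n '1,2p;4,6p'; python3 - <<'E'
from h import *
im,d,K,T=grab("scene"); 
p=T[:3,:3]@np.array([.544,-.246,.1])+T[:3,3]; u,v=(K@p)[:2]/p[2]; u,v=int(u),int(v); print(u,v)
cv2.imwrite("pics/p4.png",cv2.resize(im[max(0,v-80):v+60,u-80:u+80,::-1],(640,560),interpolation=cv2.INTER_CUBIC))
to(.5438,-.246,.0516,1.475)
E
```

```text
time: 21.25
tool_pos: [0.5447, -0.2472, 0.158]
contact_force: [-0.5, 0.3, -1.0]
gripper_width: 0.602
grasp_force: 63.0
391 144
th 1.476 pos [ 0.5448 -0.2474  0.1582] shift cm [ 0.13 -0.11 10.66] turn 0.001 F [ 0.7 -0.2 -0.8] w 0.605 j6 -0.46 t 21.3
```

View pics/p4.png

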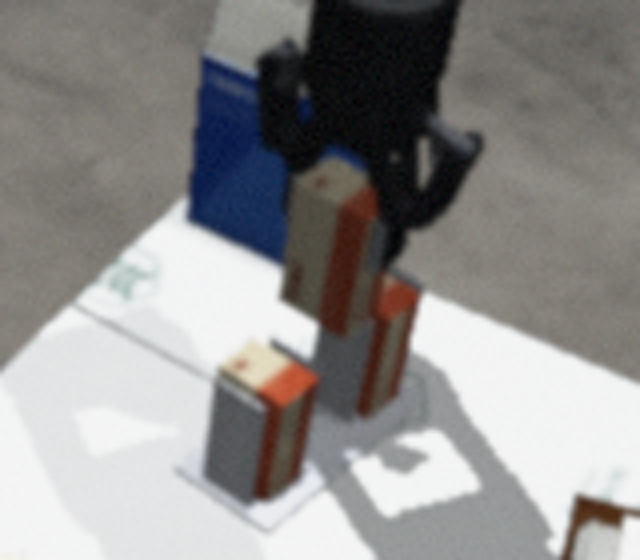

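The carton is upright over the middle bay (crop (330,245)), between the two stand cartons. I'll lower it in stages.

```bash
python3 -m crank '[{"x":0.1,"y":-0.1,"z":1,"turn":0},{"x":0,"y":0,"z":1,"turn":0},{"x":0,"y":0,"z":0,"turn":0},{"x":0,"y":0,"z":0,"turn":0}]'|sed -n '1,2p;4p'; python3 -m crank '[{"x":0,"y":0,"z":1,"turn":0},{"x":0,"y":0,"z":1,"turn":0},{"x":0,"y":0,"z":1,"turn":0},{"x":0,"y":0,"z":0,"turn":0},{"x":0,"y":0,"z":0,"turn":0}]'|sed -n '1,2p;4p'
```

```text
time: 21.7
tool_pos: [0.5426, -0.2457, 0.1356]
contact_force: [-0.3, 0.3, -1.1]
time: 22.2
tool_pos: [0.5427, -0.2458, 0.1057]
contact_force: [0.2, -0.1, -1.4]
```

```bash
python3 -m crank '[{"x":0,"y":0,"z":1,"turn":0},{"x":0,"y":0,"z":1,"turn":0},{"x":0,"y":0,"z":1,"turn":0},{"x":0,"y":0,"z":1,"turn":0},{"x":0,"y":0,"z":0,"turn":0}]'|sed -n '1,2p;4p'; python3 -m crank '[{"x":0,"y":0,"z":0.7,"turn":0},{"x":0,"y":0,"z":0.3,"turn":0},{"x":0,"y":0,"z":0,"turn":0},{"x":0,"y":0,"z":0,"turn":0}]'|sed -n '1,2p;4p'
```

```text
time: 22.7
tool_pos: [0.5417, -0.2451, 0.0639]
contact_force: [-0.4, 0.2, -2.6]
time: 23.1
tool_pos: [0.5433, -0.2461, 0.0567]
contact_force: [0.2, -0.1, -1.3]
```

```bash
python3 -m crank '[{"x":0,"y":0,"z":0.3,"turn":0},{"x":0,"y":0,"z":0.1,"turn":0},{"x":0,"y":0,"z":0,"turn":0},{"x":0,"y":0,"z":0,"turn":0}]'|sed -n '1,2p;4p'; python3 -m crank '[{"x":0,"y":0,"z":0.1,"turn":0},{"x":0,"y":0,"z":0,"turn":0},{"x":0,"y":0,"z":0,"turn":0}]'|sed -n '1,2p;4p'
```

```text
time: 23.5
tool_pos: [0.5431, -0.2459, 0.0525]
contact_force: [1.1, 0.1, -0.6]
time: 23.8
tool_pos: [0.5432, -0.2461, 0.0516]
contact_force: [-0.0, -0.0, 0.3]
```

```bash
python3 -m crank '[{"x":0,"y":0,"z":0.1,"turn":0},{"x":0,"y":0,"z":0,"turn":0},{"x":0,"y":0,"z":0,"turn":0}]'|sed -n '1,2p;4,6p'
```

```text
time: 24.1
tool_pos: [0.5433, -0.2461, 0.0516]
contact_force: [-2.2, 1.3, 5.5]
gripper_width: 0.599
grasp_force: 63.5
```

It's resting on the bay floor and still held. Now release and go straight up.

```bash
python3 -m crank '[{"x":0,"y":0,"z":-0.05,"turn":0},{"x":0,"y":0,"z":0,"turn":0},{"x":0,"y":0,"z":0,"turn":0}]'|sed -n '1,2p;4p'; python3 -m crank '[{"x":0,"y":0,"z":0,"turn":0},{"x":0,"y":0,"z":0,"turn":0},{"x":0,"y":0,"z":0,"turn":0},{"x":0,"y":0,"z":0,"turn":0}]' 85|sed -n '1,2p;4,6p'; python3 -m crank '[{"x":0,"y":0,"z":-2,"turn":0},{"x":0,"y":0,"z":-3,"turn":0},{"x":0,"y":0,"z":-4,"turn":0},{"x":0,"y":0,"z":-5,"turn":0},{"x":0,"y":0,"z":-5,"turn":0}]'|sed -n '1,2p;4,6p'; python3 -m crank '[{"x":0,"y":0,"z":0,"turn":0},{"x":0,"y":0,"z":0,"turn":0},{"x":0,"y":0,"z":0,"turn":0}]' >/dev/null
python3 - <<'E'
from h import *
im,d,K,T=grab("scene"); P=cloud(d,K,T)
k=(abs(P[...,0]-.544)<.04)&(abs(P[...,1]+.246)<.021)&(P[...,2]>.086)&(P[...,2]<.103)
q=P[k]; print(k.sum(),q.mean(0),cv2.minAreaRect((q[:,:2]*1000).astype(np.float32)))
cv2.imwrite("pics/p5.png",im[:,:,::-1])
E
```

```text
time: 24.4
tool_pos: [0.5433, -0.2461, 0.0515]
contact_force: [-1.3, 0.3, 5.5]
time: 24.8
tool_pos: [0.543, -0.2459, 0.0506]
contact_force: [0.1, -0.5, -0.2]
gripper_width: 0.85
grasp_force: 0.0
time: 25.3
tool_pos: [0.5426, -0.2457, 0.242]
contact_force: [1.3, 0.1, -1.1]
gripper_width: 0.854
grasp_force: 0.0
265 [ 0.54124236 -0.24218022  0.09421436] ((542.8511352539062, -244.70431518554688), (36.547367095947266, 52.90025329589844), 84.35944366455078)
```

View pics/p5.png

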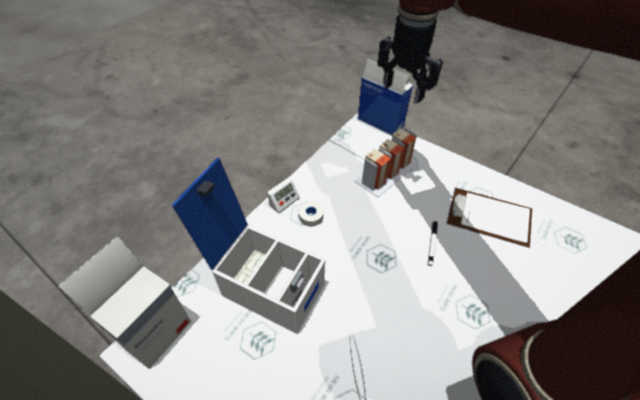

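The carton stands in the middle bay (390,155). The lid is open (210,215), and the timer and tape haven't moved. Handing in.

```bash
python3 -c "
from plant import manip
print(manip.job_done())"
```

```text
the job is handed in; nothing more can be done
None
```

The carton is upright in the middle bay, the lid is open, and the timer and tape are undisturbed, but the run may still be judged failed: while reaching into the store, the gripper apparently hit the rim and the force reading jumped to about 131 N vertically (about 147 N in total), over both the 120 N wrist limit and probably the 40 N limit on the gripper body.

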